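# Peel the top tray off a clinging stack and hold it out

### The arm

A 6-joint arm with a two-finger parallel gripper is mounted at the origin on the work surface. World frame = base frame: x ahead of the robot, y to its left, z up, the work surface at z = 0. Lengths are in m, angles in degrees, forces in N, time in s.
With the tool pointing down it reaches from about 0.325 to 0.9 m from the base axis. Payload 6.1 kg.
Tool frame: the origin (TCP) lies between the finger pads; the fingertips stand 22 mm ahead of it and the grasp point (between the pads) lies 3 mm ahead of it; z points along the fingers, y is the line along which they close (so a half turn about z gives the same grasp; the last joint's range is limited). The gripper opens to 87 mm and grips with 3 to 60 N. Pads are 19 mm wide; open, the fingers measure 117 mm over their backs; the gripper's body (75 mm by 190 mm) begins 51 mm behind the grasp point.
Start: joints at [58.092, 12.628, 87.462, -0, 79.91, -7.225], TCP at [0.261, 0.568, 0.245] pointing down, gripper open.
Joint ranges: [-170.65, 170.65], [-52.31, 119.04], [5.05, 147.46], [-71.25, 251.25], [11.57, 151.72], [-153.62, 153.62]. Speed limits (degrees/s): [147.25, 147.25, 172.46, 180, 180, 180].

### API

Orientations are given as [roll, pitch, yaw] about the fixed x, y, z axes, in that order (R = Rz(yaw) Ry(pitch) Rx(roll)).
In Python, from workcell import bot, claw, viewer, workorder, finder gives the robot as it stands. Calls block until the motion is done:
- bot.move_pose(position, orientation): joint-space move of the TCP to a pose.
- bot.line_to(position, rotation=None, rate=0.15): straight line of the TCP; rotation=None keeps the orientation; rate is the mean speed in m/s.
- bot.movej(angles): joint-space move.
- claw.set_gripper(opening): finger opening in m; the grip force is fixed at half the most; returns when the fingers have stopped.
- bot.sleep(seconds).
- bot.solve_ik(position, orientation): joint angles nearest the present ones, or None.
- bot.sense(): the state.
- viewer.read_camera(name): name is "scene" or "side" or "wrist"; returns a dict with "pixels" (384x512x3 uint8, red, green, blue), "vfov" (degrees; the focal length in pixels is half the picture's height over the tangent of half this angle, whatever the lens; pixels are square), "cx", "cy" (the principal point, pixels), "view" (4x4, takes a point from world to camera coordinates). Camera axes: x right, y down, z forward; pixel columns grow to the right and rows downward; lengths in m; the calibration is good to about 2 mm. A picture is of the moment at which its call begins. There is no depth.
A pose or a line that the arm cannot do raises bot.PlanningError and nothing moves.
- workorder.close_job(): hands the job in; it is judged then, once.
Trained networks look in a picture, given as the dict that the camera call returned (one of the last four; its "shot" number tells which), for a name from the list of things; names that differ only in an ending like _2 or _b are one class to them, and where a whole thing is asked for, a point or a joint stands for the part that bears it (a point fixed in the world has none). Each returns a list of dicts, best first, with "score" (0 to 1); they miss things now and then, are a little off and sometimes report something else, mostly with a low value. They report only what shows in the picture. A call takes as long as a camera call.
- finder.search_frame(target, picture): "at" ([x, y, z] in m, in the coordinates of the camera as it stood for that picture, good to about 4 mm: the middle of the surface that is visible of it).
The state is a dict: "time_s": time; "joint_positions": joint angles; "dq": joint speeds; "tau": joint torques, N m; "tool_pos": TCP position; "orientation": TCP orientation; "force": force on the tool from outside, world axes, zero at the start; "torque": the same for the moment, N m; "opening": finger opening in m; "finger_force": force on a finger pad.
Only numpy, scipy, OpenCV 4.12 (cv2) and the standard library are available. Lean on these libraries where they do the work, as an engineer would, in place of code of your own. Each camera call takes 0.05 s, during which the arm holds its last target. There are 200 camera calls.

### The job

Swing the hinged cover of the storage case gently up to its stop. The small metal trays inside cling together, and a straight pull drags them all along: free only the top one by tipping up its eared corner well first, while the opposite corner still sits in the stack, and leave the others in the case. Finish while holding the top tray level and still in the gripper, centred above the cork mat and well clear of everything (about 20 cm above the ledge); do not put it down or let go, and leave the cover open and the canister, mug and tin where they are.

Things in the scene. Friction and masses are not known exactly. Their poses are not given: they have to be found in the camera images.
- case: Grey plastic storage case, fixed to the ledge, open-topped, 128 (x) by 168 (y) by 50 mm high, walls and floor 5 mm. Origin: centre of its underside; its x axis points from the front (robot side) to the hinged rear, z up. A hinged cover lies on it; the stack of trays stands inside.
- cover (a joint): Cover hinge, rad. 0: shut; grows as the front of the cover swings up and back; 1.65: open on its stop. Stiff (0.22 N m of friction): the cover stays where it is left; starts shut or a little ajar. Panel 128 by 168 mm with a 30 mm skirt; shut, its top is 87 mm above the ledge; open, it stands 182 mm high behind the trays, its grip on the far side.
- cover_grip (a point): Centre of the cover's grip: a round bar 14 mm thick, 32 mm long along the case's y, on a 10 mm post, 26 mm above the panel (113 mm above the ledge when shut; 110 mm in front of and 61 mm above the hinge line). Pinched on its two ends, fingers closing along the case's y, it turns between them as the cover swings.
- cover_hinge (a point): Middle of the cover's hinge line, on the case's rear wall: in the case's frame at (64, 0, 52) mm; the line runs along the case's y axis.
- stack: The remaining trays, one loose aluminium block 110 (x) by 150 (y) by 40 mm, 0.55 kg, in the case with 4 mm play, axes as the case's. Origin: centre of its underside, 5 mm above the ledge. Its top: a recess 10 mm deep; two sprung nubs in its front and rear walls at y = -40 mm pinch the tray with about 6 N of drag until its tub is 8 mm up there; a straight pull drags the rest along.
- tray: The top tray, loose, aluminium, about 0.11 kg. Rim 110 (x) by 150 (y) mm, 15 mm high overall; its tub, 94 by 134 mm, 12 mm deep below the rim, is nested in the stack's recess with 4 mm play. Origin: centre of its underside, 35 mm above the ledge at the start; axes as the case's, z up. Only this tray has an ear.
- tray_ear (a point): Centre of the ear's top edge, in the tray's frame at (-43, 70, 40) mm, 75 mm above the ledge at the start. The ear is an upright plate on the tray's front left corner, 25 mm above the rim, 24 mm along the tray's x, 10 mm thick along its y: pinch it from above, closing along y. Rim and case wall lie 25 mm below its top.
- tray_far (a point): The tray's rim corner diagonally across from the ear, in the tray's frame at (55, -75, 15) mm, 50 mm above the ledge at the start.
- mat: Square cork mat, 130 by 130 by 6 mm, fixed flat on the ledge. Origin: centre of its underside.
- canister: Bystander: white plastic canister with a grey press-button lid, 96 mm in diameter, 132 mm high. Origin: centre of its underside.
- mug: Bystander: navy ceramic mug, 80 mm in diameter, 90 mm high. Origin: centre of its underside.
- tin: Bystander: small silver tin, 71 mm in diameter, 68 mm high. Origin: centre of its underside.

How it is judged (in metres and radians):
On the way, in this order (a step that is already met when the one before it is completed fails the run):
1. the cover is swung up to its stop (value of joint cover above 1.5 rad), for 0.2 s.
2. the ear corner of the top tray is lifted by 12 mm or more while the opposite corner is still down in the stack (risen less than 6 mm) (z of tray_ear in the frame of case above 0.087 m and z of tray_far in the frame of case below 0.056 m), for 0.1 s.
3. the top tray is wholly off the stack, which stays in the case (z of tray_far in the frame of stack above 0.075 m and z of tray_ear in the frame of stack above 0.09 m and contact force between tray and stack below 0.05 N and z of stack in the frame of case below 0.015 m), for 0.1 s.
At the end, for the whole second after the job is handed in: The fingers hold the top tray still and level (within 12 degrees), its underside 140 to 300 mm above the ledge and its centre within 50 mm of the mat's centre seen from above, touching nothing but the gripper; the cover is open (over 1.45 rad) and the remaining trays sit flat in the case (height (world z) of tray between 0.14 and 0.3 m and horizontal distance between tray and mat below 0.05 m and angle between tray's own z axis and vertical below 0.21 rad and contact force between tray and the fingers above 0.5 N and contact force between tray and stack below 0.05 N and contact force between tray and case below 0.05 N and contact force between tray and mat below 0.05 N and contact force between tray and canister below 0.05 N and contact force between tray and mug below 0.05 N and contact force between tray and tin below 0.05 N and linear speed of tray below 0.03 m/s and value of joint cover above 1.45 rad and z of stack in the frame of case below 0.009 m and angle between stack's own z axis and vertical below 0.06 rad); the arm keeps its last pose, push and grip.
It fails at once if the cover is flung (over 2.5 rad/s) (velocity of joint cover above 2.5 rad/s or velocity of joint cover below -2.5 rad/s).
It fails at once if the remaining trays are lifted 20 mm or more (z of stack in the frame of case above 0.025 m).
It fails at once if a bystander is moved by more than 20 mm (distance of any of canister, mug, tin from where it was at the start of the episode above 0.02 m).
It also fails if it takes over 58 s, if anything falls off the work surface, if the arm or the gripper's body presses on something with over 40 N, if the wrist force passes 120 N, or if a joint passes its speed limit or range.

## Working session

There is one attempt and no reset: what is moved stays moved. The work goes in short steps, each a Python script; the robot and the scene stay as the last script left them, time stands still between calls to the robot, and variables do not carry over. Pictures are saved under pics/ and viewed, at most 10 in all, crops included, and the job is handed in when it is done.

```bash
mkdir -p pics; ls; cat > h.py <<'E'
import numpy as np, cv2
from workcell import bot, claw, viewer, workorder, finder
def cam(n,save=None):
    p=viewer.read_camera(n)
    if save: cv2.imwrite(f'pics/{save}.png',p['pixels'][:,:,::-1])
    return p
def w(p,a): 
    V=np.array(p['view']); return V[:3,:3].T@(np.array(a)-V[:3,3])
def px(p,X):
    V=np.array(p['view']); c=V[:3,:3]@np.array(X)+V[:3,3]; f=p['pixels'].shape[0]/2/np.tan(np.radians(p['vfov']/2))
    return np.array([p['cx']+f*c[0]/c[2],p['cy']+f*c[1]/c[2]])
def ray(p,u,v,z):
    V=np.array(p['view']); f=p['pixels'].shape[0]/2/np.tan(np.radians(p['vfov']/2))
    d=V[:3,:3].T@np.array([(u-p['cx'])/f,(v-p['cy'])/f,1]); o=-V[:3,:3].T@V[:3,3]
    return o+d*(z-o[2])/d[2]
E
python3 - <<'E'
from h import *
ims=[]
for n in ['scene','side','wrist']:
    p=cam(n); ims.append(p['pixels'][:,:,::-1])
    print(n,p['vfov'],p['cx'],p['cy'],np.round(-np.array(p['view'])[:3,:3].T@np.array(p['view'])[:3,3],3))
    for t in ['case','cover','cover_grip','tray','tray_ear','mat','canister','mug','tin']:
        r=finder.search_frame(t,p)
        for d in r[:2]: 
            X=w(p,d['at']); print(' ',t,round(d['score'],2),np.round(X,3),np.round(px(p,X)))
cv2.imwrite('pics/a.png',ims[0]);cv2.imwrite('pics/b.png',ims[1]);cv2.imwrite('pics/c.png',ims[2])
g=np.vstack([np.hstack(ims[:2])]); g=cv2.resize(g,(800,300)); 
print(bot.sense()['time_s'], bot.sense()['orientation'])
E
```

```text
pics
scene 53.411402107134805 254.1433674888748 193.43191536226922 [ 1.089 -0.184  0.892]
  case 0.66 [0.585 0.159 0.085] [298. 164.]
  case 0.46 [ 0.535 -0.206  0.008] [163. 209.]
  cover 0.88 [0.571 0.16  0.091] [297. 159.]
  cover 0.68 [ 0.812 -0.017  0.125] [273. 257.]
  cover_grip 0.96 [0.573 0.156 0.093] [296. 159.]
  mat 0.93 [ 0.532 -0.208  0.008] [162. 208.]
  canister 0.9 [ 0.811 -0.022  0.124] [271. 257.]
  mug 0.68 [0.73  0.34  0.053] [384. 192.]
  tin 0.75 [ 0.715 -0.359  0.066] [113. 283.]
side 46.18873558043378 252.08200168924915 195.8020258152841 [ 0.131 -0.762  0.655]
  case 0.76 [0.543 0.112 0.081] [198. 187.]
  cover 0.76 [0.546 0.133 0.093] [195. 179.]
  cover_grip 0.92 [0.547 0.13  0.083] [196. 183.]
  mat 0.97 [ 0.523 -0.215  0.008] [269. 288.]
  canister 0.83 [ 0.771 -0.043  0.093] [310. 181.]
  mug 0.72 [0.72  0.314 0.064] [219. 146.]
  mug 0.7 [0.539 0.112 0.075] [197. 190.]
  tin 0.61 [ 0.689 -0.378  0.065] [392. 280.]
wrist 68.3014427471927 253.481016976526 194.99329141474925 [0.196 0.597 0.383]
1.5 [-1.79998740e+02  2.90301004e-04  1.55316853e+02]
```

View pics/a.png

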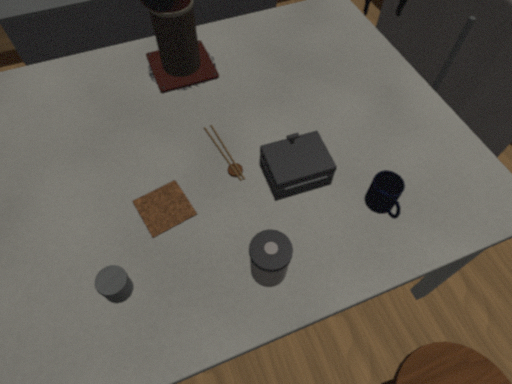

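View pics/b.png

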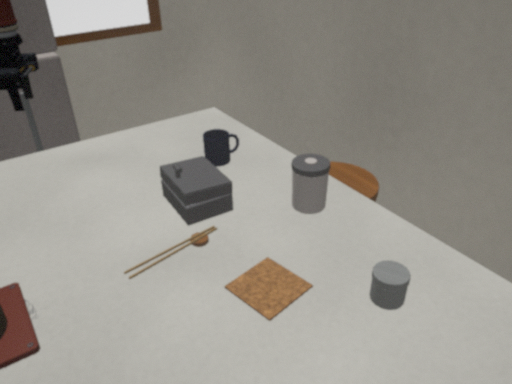

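Both views show the closed case (scene ≈298,160, grip at ≈293,137 towards the robot), the mat (≈164,208), canister (271,255), mug (385,192) and tin (112,282); the network fixes agree. Next I'll take a close wrist look.

```bash
python3 - <<'E'
from h import *
from scipy.spatial.transform import Rotation as Ro
p=cam('wrist'); V=np.array(p['view']); s=bot.sense()
R=Ro.from_euler('xyz',s['orientation'],degrees=True).as_matrix()
c=-V[:3,:3].T@V[:3,3]
off=R.T@(c-s['tool_pos']); print('off',off,'axis in tool',R.T@V[:3,:3].T)
sc=cam('scene')
for u,v in [(261,150),(320,134),(335,163)]: print(ray(sc,u,v,.087))
best=None
for yaw in range(-180,180,30):
    Rt=Ro.from_euler('xyz',[180,0,yaw],degrees=True).as_matrix()
    look=R.T@V[:3,:3].T@[0,0,1]
    tz=0.30; cc=tz+(Rt@off)[2]; d=Rt@look
    pos=np.array([.57,.15,.09])-d*((.09-cc)/d[2]) ; pos=pos-Rt@off; pos[2]=tz
    q=bot.solve_ik(list(pos),[180,0,yaw])
    if q is None: continue
    m=np.abs(np.array(q)-s['joint_positions']).max(); print(yaw,np.round(pos,3),np.round(q),round(m))
    if best is None or m<best[0]: best=(m,q)
bot.movej(list(best[1]))
p=cam('wrist')
im=p['pixels'][:,:,::-1]; im=np.clip(im.astype(float)*1.8,0,255).astype('uint8')
cv2.imwrite('pics/w1.png',im); np.save('w1v.npy',p['view'])
for t in ['case','cover','cover_grip','tray','tray_ear','stack']:
    for d in finder.search_frame(t,p)[:2]:
        X=w(p,d['at']); print(t,round(d['score'],2),np.round(X,3),np.round(px(p,X)))
print(bot.sense()['time_s'])
E
```

```text
off [ 0.07075937 -0.00050513 -0.138846  ] axis in tool [[ 8.02461307e-04 -9.66084315e-01 -2.58225586e-01]
 [ 9.99999656e-01  7.20917388e-04  4.10470753e-04]
 [-2.10390041e-04 -2.58225826e-01  9.66084561e-01]]
[0.50709085 0.08517086 0.087     ]
[0.51627961 0.2582954  0.087     ]
[0.61953726 0.24854946 0.087     ]
-180 [0.548 0.15  0.3  ] [  7.   3.  92.   0.  85. -83.] 75
-150 [0.55  0.139 0.3  ] [   6.    3.   92.    0.   85. -114.] 107
-120 [0.558 0.131 0.3  ] [   5.    4.   91.    0.   85. -145.] 137
-30 [0.589 0.138 0.3  ] [  6.   8.  87.  -0.  85. 126.] 133
0 [0.592 0.15  0.3  ] [ 7.  9. 86. -0. 85. 97.] 104
30 [0.59  0.161 0.3  ] [ 8.  9. 86. -0. 85. 68.] 75
60 [0.582 0.169 0.3  ] [ 9.  8. 87. -0. 85. 39.] 49
90 [0.57  0.172 0.3  ] [ 9.  7. 88. -0. 85.  9.] 49
120 [0.559 0.17  0.3  ] [  9.   5.  90.   0.  85. -21.] 49
150 [0.551 0.162 0.3  ] [  8.   4.  91.   0.  85. -52.] 50
case 0.62 [0.563 0.171 0.091] [248. 180.]
cover 0.63 [0.563 0.178 0.089] [248. 174.]
cover_grip 0.83 [0.561 0.178 0.089] [247. 174.]
tray_ear 0.74 [0.567 0.174 0.088] [252. 176.]
3.7833
```

View pics/w1.png

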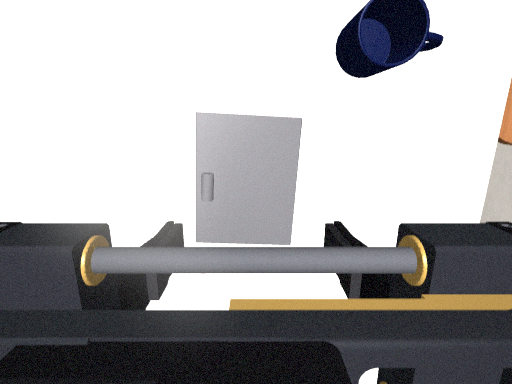

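The wrist view shows the cover panel with corners at (196,112), (301,119), (291,244), (196,242) and the grip bar at (207,187); the left side of the picture is the case's front. Now I'll compute the case pose.

```bash
python3 - <<'E'
from h import *
p=cam('wrist')
im=p['pixels'].astype(np.float32).mean(2)
C=np.array([[196,112],[301,119],[291,244],[196,242]],np.float32).reshape(-1,1,2)
C=cv2.cornerSubPix(im,C.copy(),(4,4),(-1,-1),(3,30,.01)).reshape(-1,2); print(C)
W=np.array([ray(p,u,v,.087) for u,v in C]); print(W.round(4))
fl,rl,rr,fr=W
for a,b in [(fl,rl),(fr,rr),(fr,fl),(rr,rl)]: print(np.linalg.norm(b-a).round(4),np.degrees(np.arctan2(*(b-a)[1::-1])).round(2))
print('mean',W.mean(0).round(4))
g=ray(p,207,187,.12)
print('grip',g)
# fit case pose x,y,yaw,cover angle to corners (panel top +35mm above hinge), all views
from scipy.optimize import least_squares
def pts(q):
    x,y,a,th=q; c,s=np.cos(a),np.sin(a)
    o=[]
    for dx,dy,dz in [(-128,84,35),(0,84,35),(0,-84,35),(-128,-84,35),(-110,0,68)]:
        X=64+dx*np.cos(th)+dz*np.sin(th); Z=52-dx*np.sin(th)+dz*np.cos(th)
        X/=1e3; Y=dy/1e3; o.append([x+c*X-s*Y,y+s*X+c*Y,Z/1e3])
    return np.array(o)
obs=np.vstack([C,[207.5,187]])
f=lambda q: (np.array([px(p,X) for X in pts(q)])-obs).ravel()
r=least_squares(f,[.57,.16,0,0.02]); print(r.x, np.degrees(r.x[2]), r.fun.round(1))
r=least_squares(lambda q:f([*q,0]),[.57,.16,0]); print(r.x, np.degrees(r.x[2]), r.fun.round(1))
for n in ['scene','side']:
    p2=cam(n); print(n,[px(p2,X).round(0) for X in pts([*r.x,0])])
E
```

```text
[[194.72491  111.413124]
 [301.48285  117.20357 ]
 [288.56497  246.02267 ]
 [196.       242.      ]]
[[0.4996 0.2521 0.087 ]
 [0.6272 0.2457 0.087 ]
 [0.6173 0.0778 0.087 ]
 [0.4925 0.0835 0.087 ]]
0.1278 -2.9
0.1249 -2.61
0.1688 87.61
0.1682 86.64
mean [0.5591 0.1648 0.087 ]
grip [0.51597987 0.16738585 0.12      ]
[ 0.55927743  0.16516435 -0.05116933  0.02203815] -2.931786493163849 [ 0.3 -0.2  0.9 -0.1  1.7 -0.1 -0.9  0.2 -1.8  0.4]
[ 0.55992719  0.16483849 -0.04934516] -2.827269457187889 [ 0.5  0.2  0.7  0.1  1.8 -0.  -0.5 -0.4 -2.2  0.2]
scene [array([315., 131.]), array([336., 166.]), array([276., 183.]), array([258., 146.]), array([291., 135.])]
side [array([159., 168.]), array([203., 155.]), array([232., 181.]), array([185., 196.]), array([176., 168.])]
```

Case pose is (0.560, 0.165), yaw −2.85°, with sides measuring 128×168 mm as they should. Next: pinch the grip and swing the cover open.

```bash
cat >> h.py <<'E'
CX,CY,CA=.5597,.165,np.radians(-2.87)
YAW=180-2.87
def cw(x,y,z): # case frame mm -> world m
    c,s=np.cos(CA),np.sin(CA); return np.array([CX+(c*x-s*y)/1e3,CY+(s*x+c*y)/1e3,z/1e3])
D=[180,0,YAW]
def st(t=''):
    s=bot.sense(); print(t,round(s['time_s'],2),'p',np.round(s['tool_pos'],4),'F',np.round(s['force'],1),'op',round(s['opening'],4),'ff',np.round(s['finger_force'],1))
E
python3 - <<'E'
from h import *
g=lambda th: cw(64-110*np.cos(th)+61*np.sin(th),0,52+110*np.sin(th)+61*np.cos(th)+3+1)
bot.move_pose(list(g(0)+[0,0,.07]),D)
bot.line_to(list(g(0)),rate=.1); st('down')
claw.set_gripper(.0); st('grip')
if bot.sense()['opening']>.025:
    for th in np.linspace(0,1.62,13)[1:]: bot.line_to(list(g(th)),rate=.07)
    st('open')
im=np.hstack([cam('scene')['pixels'],cam('side')['pixels']])[:,:,::-1]
im=np.clip(im[90:290]*1.8,0,255).astype('uint8')
cv2.imwrite('pics/o1.png',np.hstack([im[:,180:430],im[:,612:862]]).repeat(1,0))
E
```

```text
down 6.14 p [0.5143 0.1674 0.1176] F [ 0.1  0.2 -0.8] op 0.087 ff 0.0
grip 7.1 p [0.5138 0.1683 0.117 ] F [ 0.6  6.  -0.6] op 0.0313 ff 30.0
open 11.8 p [0.688  0.1594 0.1603] F [-2.2  3.9 -5.5] op 0.0316 ff 30.0
```

View pics/o1.png

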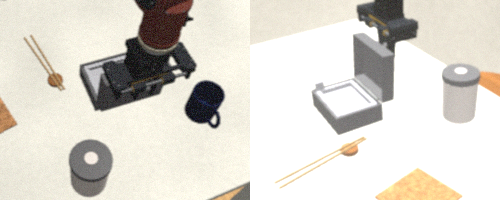

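The side view shows the cover upright and the tray with its ear at the front left (crop ≈320,87). Next: release, back off, look at the ear.

```bash
python3 - <<'E'
from h import *
claw.set_gripper(.087)
p=np.array(bot.sense()['tool_pos']); bot.line_to(list(p+[0,0,.09]),rate=.2)
bot.move_pose(list(cw(-60,30,270)),D)
p=cam('wrist'); im=np.clip(p['pixels'][:,:,::-1]*1.6,0,255).astype('uint8')
E0=cw(-43,70,75); u=px(p,E0); print('ear model px',u)
for n in ['wrist','side','scene']:
    q=p if n=='wrist' else cam(n)
    for t in ['tray_ear','tray','stack','mat']:
        for d in finder.search_frame(t,q)[:1]:
            X=w(q,d['at']); print(n,t,round(d['score'],2),np.round(X,3),np.round(px(q,X)))
print('model ear',E0,'tray',cw(0,0,50))
cv2.imwrite('pics/w2.png',im); st()
E
```

```text
ear model px [286.7312217  193.79146312]
wrist tray_ear 0.74 [0.554 0.166 0.037] [233. 213.]
wrist tray 0.94 [0.551 0.164 0.035] [231. 210.]
wrist stack 0.6 [0.503 0.168 0.034] [232. 176.]
wrist mat 0.82 [ 0.522 -0.159  0.005] [ 13. 196.]
side tray_ear 0.85 [0.563 0.177 0.039] [195. 188.]
side tray 0.72 [0.561 0.181 0.036] [194. 188.]
side mat 0.73 [ 0.525 -0.213  0.011] [269. 286.]
scene tray 0.74 [0.522 0.159 0.043] [287. 156.]
scene mat 0.55 [ 0.534 -0.204  0.009] [164. 208.]
model ear [0.52025883 0.23706521 0.075     ] tray [0.5597 0.165  0.05  ]
 15.18 p [0.5013 0.198  0.27  ] F [-0.5 -0.1 -0.1] op 0.0872 ff 0.0
```

View pics/w2.png

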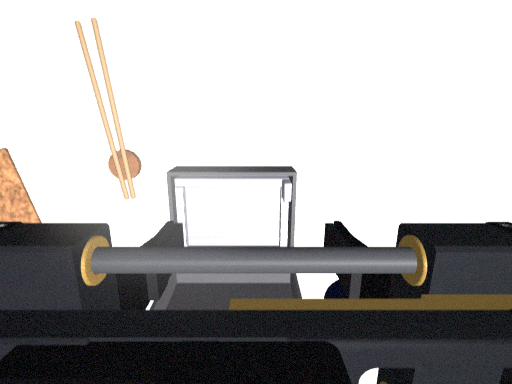

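The ear shows at pixel (287,192), against (287,194) predicted from the model, so the estimate is good. Next: grasp the ear and tip it about the far corner.

```bash
cat >> h.py <<'E'
from scipy.spatial.transform import Rotation as Ro
def eul(R): return [float(a) for a in R.as_euler('xyz',degrees=True)]
E
python3 - <<'E'
from h import *
t=cw(-43,70,75.5)
bot.move_pose(list(t+[0,0,.06]),D)
bot.line_to(list(t),rate=.08); st('down')
claw.set_gripper(0.); st('grip')
s=bot.sense()
if s['opening']>.006:
    R0=Ro.from_euler('xyz',s['orientation'],degrees=True); p0=np.array(s['tool_pos'])
    F=cw(55,-75,50); u=cw(-43,70,50)-F; u/=np.linalg.norm(u); a=np.cross(u,[0,0,1])
    for al in [2,4,6,8]:
        M=Ro.from_rotvec(a*np.radians(al)); bot.line_to(list(F+M.apply(p0-F)),eul(M*R0),rate=.03); st(al)
    bot.sleep(.3)
    np.savez('grasp.npz',p0=p0,R0=R0.as_matrix(),F=F,a=a)
im=np.hstack([cam('side')['pixels'][110:250,120:290],cam('scene')['pixels'][110:250,230:400]])[:,:,::-1]
cv2.imwrite('pics/t1.png',np.clip(cv2.resize(im,None,fx=2.3,fy=2.3,interpolation=2)*1.6,0,255).astype('uint8'))
E
```

```text
down 16.7 p [0.5206 0.2372 0.0758] F [ 0.2 -0.1  0.4] op 0.0871 ff 0.0
grip 17.92 p [0.5202 0.2373 0.0755] F [ 0.   1.6 -0.5] op 0.0099 ff 30.0
2 18.27 p [0.5207 0.2362 0.0814] F [ 1.   0.4 -2.8] op 0.01 ff 30.0
4 18.62 p [0.5213 0.2352 0.0874] F [ 0.9  0.1 -4.2] op 0.0099 ff 30.1
6 18.98 p [0.522  0.2342 0.0936] F [ 1.   0.6 -4.7] op 0.0099 ff 30.4
8 19.34 p [0.5227 0.2328 0.0998] F [-2.5  0.9 -1.2] op 0.01 ff 30.0
```

View pics/t1.png

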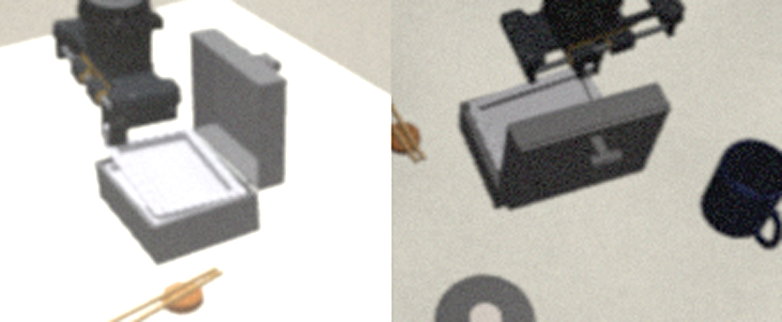

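The side view shows the tray tipped up at the ear corner (crop ≈130,140), its far corner still down, and the stack in place. Next: tip further, then lift slowly while watching the force.

```bash
python3 - <<'E'
from h import *
d=np.load('grasp.npz'); p0,F,a=d['p0'],d['F'],d['a']; R0=Ro.from_matrix(d['R0'])
for al in [11,14,17]:
    M=Ro.from_rotvec(a*np.radians(al)); bot.line_to(list(F+M.apply(p0-F)),eul(M*R0),rate=.04); st(al)
p=np.array(bot.sense()['tool_pos'])
for dz in [.005,.01,.02]:
    bot.line_to(list(p+[0,0,dz]),rate=.03); st(dz)
im=np.hstack([cam('side')['pixels'][110:250,120:290],cam('scene')['pixels'][110:250,230:400]])[:,:,::-1]
cv2.imwrite('pics/t2.png',np.clip(cv2.resize(im,None,fx=2.3,fy=2.3,interpolation=2)*1.6,0,255).astype('uint8'))
E
```

```text
11 20.12 p [0.5248 0.2301 0.1086] F [-1.2  0.8 -0.3] op 0.0098 ff 30.0
14 20.51 p [0.5267 0.2272 0.1172] F [ 0.6 -0.6 -0.9] op 0.0099 ff 30.0
17 20.89 p [0.5282 0.2241 0.1255] F [ 0.3 -0.2 -1.5] op 0.0098 ff 30.0
0.005 21.21 p [0.5283 0.2243 0.1309] F [-0.6  0.5 -1.3] op 0.0098 ff 30.0
0.01 21.52 p [0.5285 0.2242 0.1359] F [ 0.   0.6 -1. ] op 0.0102 ff 30.0
0.02 22.01 p [0.5284 0.2241 0.1458] F [-0.2  0.7 -1.2] op 0.0098 ff 30.0
```

View pics/t2.png

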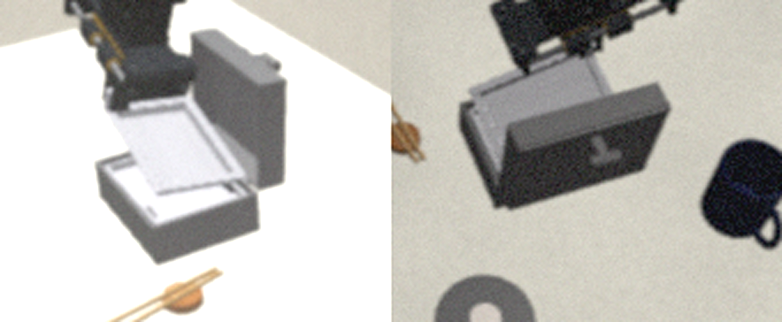

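The tray is off the stack, which stayed in the case, and the force equals the tray's weight alone. Next: lift clear, level it and carry it over the mat.

```bash
python3 - <<'E'
from h import *
d=np.load('grasp.npz'); R0=Ro.from_matrix(d['R0'])
p=np.array(bot.sense()['tool_pos'])
bot.line_to(list(p+[-.01,0,.05]),rate=.06); bot.sleep(.2); st()
bot.line_to(list(p+[-.05,0,.105]),eul(R0),rate=.05); st()
m=np.array([.529,-.210]); off=(cw(-43,70,0)-cw(0,0,0))[:2]
t=[*(m+off),.2405]
bot.line_to(t,eul(R0),rate=.1); bot.sleep(.5); st('over')
ps=cam('side'); pc=cam('scene')
def pred(P):
    o=np.array([*m,.2]); r=cw(0,0,0)
    return [px(P,o+cw(x,y,15)-r).round(0).astype(int).tolist() for x,y in [(-55,-75),(55,-75),(55,75),(-55,75)]]
ims=[]
for P in (ps,pc):
    im=P['pixels'][:,:,::-1].copy(); im=np.clip(im*1.5,0,255).astype('uint8'); q=pred(P); print(q)
    for c in q: cv2.circle(im,c,2,(0,0,255),-1)
    k=np.mean(q,0).astype(int); y0=max(k[1]-120,0); x0=max(k[0]-110,0); ims.append(cv2.resize(im[y0:y0+280,x0:x0+260],(390,420)))
    for d in finder.search_frame('tray',P)[:1]: print(d['score'],w(P,d['at']))
    for n in ['mug','canister','tin','stack']:
        for d in finder.search_frame(n,P)[:1]: print(n,d['score'],w(P,d['at']).round(3))
cv2.imwrite('pics/f.png',np.hstack(ims))
E
```

```text
23.31 p [0.5179 0.224  0.195 ] F [-0.5 -1.1 -1.4] op 0.0095 ff 30.0
 24.82 p [0.4782 0.2238 0.2501] F [-0.2  0.6 -1.5] op 0.0094 ff 30.0
over 29.09 p [ 0.4895 -0.138   0.2405] F [-0.2  0.9 -0.8] op 0.0099 ff 30.0
[[267, 231], [320, 211], [273, 175], [223, 191]]
0.86 [ 0.53506349 -0.20739757  0.19786134]
mug 0.46 [0.564 0.175 0.037]
canister 0.88 [ 0.773 -0.045  0.106]
tin 0.95 [ 0.69  -0.379  0.066]
stack 0.8 [0.566 0.175 0.036]
[[105, 150], [112, 190], [182, 170], [171, 134]]
0.83 [ 0.5248996  -0.21261256  0.20053695]
mug 0.56 [0.728 0.339 0.056]
canister 0.7 [ 0.812 -0.022  0.122]
tin 0.56 [ 0.717 -0.36   0.066]
stack 0.85 [0.527 0.151 0.033]
```

View pics/f.png

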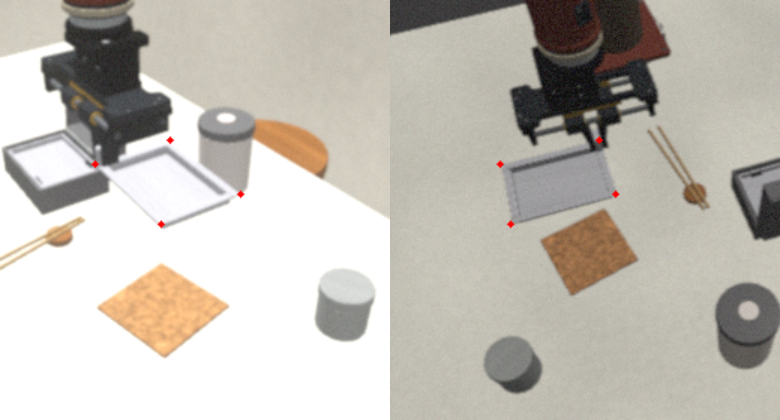

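The measured tray corners match the level-pose prediction to within a few pixels (under about 4° of tilt). The tray is centred over the mat, and the bystanders and stack haven't moved. Handing in.

```bash
python3 - <<'E'
from h import *
st(); print(workorder.close_job())
E
```

```text
29.69 p [ 0.4896 -0.1379  0.2405] F [-0.8  0.1 -1.9] op 0.0096 ff 30.0
the job is handed in; nothing more can be done
None
```

The job is handed in: the cover is open, the top tray came off alone and is held level about 20 cm above the ledge, centred over the cork mat, and the other trays, canister, mug and tin were still in place in the last pictures; the hand-in gave no verdict.

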